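# Test and reset the stop button of the stirrer

## Task

Test the stop station of the stirrer: press the big mushroom button down until it latches, and take your fingers off to see that it stays down by itself. Then release it by pushing one of its ears round clockwise (seen from above) with a fingertip until the head pops up again, and finally press the small flat-topped reset button on the same box fully in and let it come back out. Use fingertips only, without pinching or heavy force, and leave the things standing round the box where they are.

Things in the scene. Friction and masses are not known exactly. Their poses are not given: they have to be found in the camera images.
- station: grey stop station, a box fixed to the worktop, 110 x 200 x 55 mm (x, y, z); origin under its centre, z up. Its x axis points roughly away from the robot. On its top face, 55 mm above the origin: the mushroom button at x 0, y +40 mm, and the reset button at x 0, y -62 mm. The box cannot move.
- stop_top (a point): middle of the domed top of the mushroom head, on its vertical twist axis. The head is a grey disc 52 mm across, from 20 to 44.5 mm above the box's top face when up; this point moves down with it. Press here, downwards
- front_ear (a point): a grip ear of the mushroom head, the one on the robot's side (box -x side) when not twisted: this point lies 44 mm from the twist axis, half-way up the ear. The two ears are bars 13 mm wide and 16 mm high that stick out from the disc to 52 mm from the axis, on opposite sides; their undersides are 20 mm above the box's top face when the head is up, about 13 mm when latched; only a low collar of radius 24 mm, 5 mm high, is under the head. The point moves with the head
- back_ear (a point): the same point of the opposite ear, on the far side
- stop_press (a joint): how far the mushroom head is pressed down, m: 0 up, 0.013 against its stop. A spring pushes it up with 5 N at the top and 9.5 N at the bottom; about 10 to 12 N takes it past the latch. Let go after passing 0.0095, it springs back a little and stays latched at about 0.0065
- stop_twist (a joint): clockwise twist of the mushroom head seen from above, rad: 0 at rest, stop at 1.0; a weak spring turns it back (0.03 to 0.07 N m, 1 to 2 N at an ear). A latched head pops up when twisted past about 0.55
- reset_top (a point): middle of the top face of the small flat-topped round reset button, 24 mm across, in a black collar 40 mm across and 12 mm high on the box; the top stands 22 mm above the box's top face; pressed straight down
- reset (a joint): how far the reset button is pressed, m: 0 out, 0.006 fully in, which takes 5 N; it springs back by itself
- beaker: small glass beaker, 50 mm across and 60 mm high, loose, behind the box; leave it; origin at the centre of its underside
- sample_bottle: white sample bottle, 41 mm across and 74 mm high, loose, behind the box; leave it; origin at the centre of its underside
- bench_timer: white bench timer, 58 x 62 x 20 mm, loose, in front of the box; leave it; origin at the centre of its underside
- dish: round petri dish, 57 mm across and 12 mm high, loose, in front of the box; leave it; origin at the centre of its underside

How it is judged:
By the outcome, as a careful person would: the job done as asked, in the order asked, and still so for the second after the job is handed in, with the robot touching nothing.
It also fails if it takes over 48 s, if anything falls off the work surface, if the arm or the gripper's body presses on something with over 40 N, if the wrist force passes 120 N, or if a joint passes its speed limit or range.

## Robot

A 6-joint arm with a two-finger parallel gripper is mounted at the origin on a cart in front of the work surface, level with it; the furniture and walls round the work are solid. World frame = base frame: x ahead of the robot, y to its left, z up, the work surface at z = 0. Lengths are in m, angles in degrees, forces in N, time in s.
With the tool pointing down it reaches from about 0.325 to 0.85 m from the base axis. Payload 15.5 kg.
Tool frame: the origin (TCP) lies at the very end of the fingers, on their centre line; the grasp point (between the pads) lies arm.grip_depth behind it (arm.grip_depth is the distance from the TCP to the grasp point, in m); z points along the fingers, y is the line along which they close (so a half turn about z gives the same grasp; the last joint's range is limited). The gripper opens to 91 mm and grips with 3 to 60 N. Pads are 32 mm wide; open, the fingers measure 118 mm over their backs; the gripper's body (76 mm by 178 mm) begins 60 mm behind the grasp point.
Start: joints at [-5.472, 28.281, 77.091, -0, 74.628, -5.472], TCP at [0.625, 0, 0.214] pointing down, gripper open.
Joint ranges: [-166.48, 166.48], [-47.26, 123.95], [12.59, 153.08], [-70.14, 250.14], [6.76, 159.57], [-176.63, 176.63]. Speed limits (degrees/s): [108.29, 108.29, 147.25, 172.46, 172.46, 172.46].

## Interface

Orientations are given as a 3x3 rotation matrix whose columns are the frame's x, y, z axes.
In Python, from rig import arm gives the robot as it stands. Calls block until the motion is done:
- arm.move_to(position, orientation): joint-space move of the TCP to a pose.
- arm.move_l(position, orientation=None, feed=0.15): straight line of the TCP; orientation=None keeps the orientation; feed is the mean speed in m/s.
- arm.move_joints(angles): joint-space move.
- arm.grip(opening): finger opening in m; the grip force is fixed at half the most; returns when the fingers have stopped.
- arm.sleep(seconds).
- arm.solve_ik(position, orientation): joint angles nearest the present ones, or None.
- arm.snapshot(name): name is "scene" or "side" or "wrist"; returns the picture (420x560x3 uint8, red, green, blue); there is no depth.
- arm.get_calibration(name): a dict with "intrinsics" (3x3 intrinsics, pixels), "cam_to_world" (4x4, takes a point from camera to world coordinates). Camera axes: x right, y down, z forward; pixel columns grow to the right and rows downward; lengths in m; the calibration is good to about 2 mm. The wrist camera is an equidistant fisheye: a pixel r from the principal point sees the ray r / f radians off the axis. A picture is of the moment at which its call begins: read the wrist's pose just before it. get_calibration takes no time and is no camera call; for the wrist camera it gives the pose at the moment of the call.
A pose or a line that the arm cannot do raises arm.Unreachable and nothing moves.
- arm.sign_off(): hands the job in; it is judged then, once.
Readings, each from a call of its own:
- arm.current_t(): time.
- arm.current_joint_positions(): joint angles.
- arm.current_dq(): joint speeds.
- arm.current_tau(): joint torques, N m.
- arm.current_ee_pos(): TCP position.
- arm.current_tool_rot(): TCP orientation.
- arm.current_force(): force on the tool from outside, world axes, zero at the start.
- arm.current_torque(): the same for the moment, N m.
- arm.current_width(): finger opening in m.
- arm.current_grasp_force(): force on a finger pad.
Only numpy, scipy, OpenCV 4.12 (cv2) and the standard library are available. Lean on these libraries where they do the work, as an engineer would, in place of code of your own. Each camera call takes 0.05 s, during which the arm holds its last target. There are 200 camera calls.

## Working session

There is one attempt and no reset: what is moved stays moved. The work goes in short steps, each a Python script; the robot and the scene stay as the last script left them, time stands still between calls to the robot, and variables do not carry over. Pictures are saved under pics/ and viewed, at most 10 in all, crops included, and the job is handed in when it is done.

```bash
ls; mkdir -p pics; python3 - <<'E'
from rig import arm
import cv2,numpy as np
for n in ["scene","side","wrist"]:
    c=arm.get_calibration(n); im=arm.snapshot(n)
    np.savez(f"pics/{n}0.npz",im=im,K=c["intrinsics"],T=c["cam_to_world"])
    cv2.imwrite(f"pics/{n}0.png",im[:,:,::-1]); print(n,np.round(c["intrinsics"],1).tolist(),np.round(c["cam_to_world"],3).tolist())
print(arm.current_t(),arm.grip_depth)
a=[cv2.imread(f"pics/{n}0.png") for n in ["scene","side"]]
E
```

```text
pics
scene [[421.9, 0.0, 278.4], [0.0, 421.9, 209.6], [0.0, 0.0, 1.0]] [[0.543, -0.496, 0.678, -0.03], [-0.84, -0.318, 0.44, -0.362], [-0.003, -0.808, -0.589, 0.593], [0.0, 0.0, 0.0, 1.0]]
side [[430.1, 0.0, 279.3], [0.0, 430.1, 203.7], [0.0, 0.0, 1.0]] [[0.823, -0.238, 0.516, 0.122], [-0.568, -0.355, 0.742, -0.625], [0.006, -0.904, -0.428, 0.448], [0.0, 0.0, 0.0, 1.0]]
wrist [[325.2, 0.0, 278.7], [0.0, 325.2, 206.0], [0.0, 0.0, 1.0]] [[1.0, 0.0, -0.001, 0.624], [-0.0, -0.961, -0.277, 0.079], [-0.001, 0.277, -0.961, 0.383], [0.0, 0.0, 0.0, 1.0]]
0.15 0.0188
```

View pics/scene0.png

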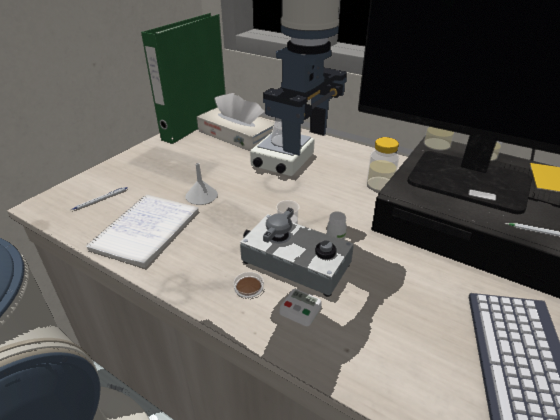

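View pics/wrist0.png

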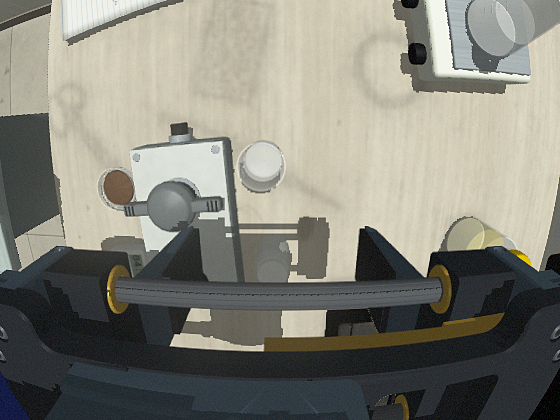

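View pics/side0.png

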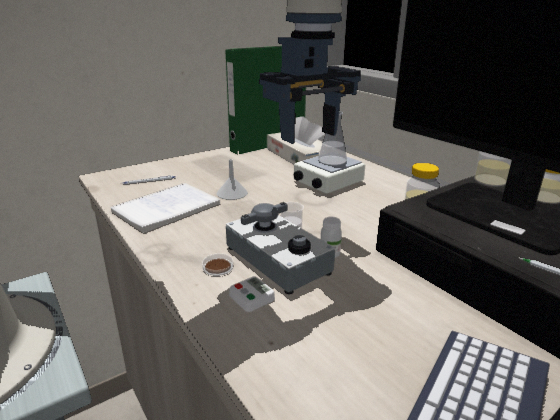

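The wrist view shows the mushroom at (172,203), with ear tips at about (124,209) and (222,204). The scene and side views show the reset at (326,248) and (299,243). I'll cast rays through these.

```bash
cat > h.py <<'E'
import numpy as np, cv2
def ray(n,K,T,uv):
    d=(np.array(uv,float)-K[:2,2])/K[0,0]
    if n=="wrist":
        r=np.hypot(*d); v=np.array([*(d/max(r,1e-9)*np.sin(r)),np.cos(r)])
    else: v=np.array([*d,1.])
    return T[:3,3],T[:3,:3]@v
def onz(n,K,T,uv,z):
    o,v=ray(n,K,T,uv); return o+v*(z-o[2])/v[2]
E
python3 - <<'E'
from h import *
from rig import arm
D={n:np.load(f"pics/{n}0.npz") for n in ["scene","side","wrist"]}
f=lambda n,uv,z:print(n,uv,z,np.round(onz(n,D[n]["K"],D[n]["T"],uv,z),4))
f("wrist",(124,209),.091);f("wrist",(222,204),.091);f("wrist",(172,200),.0995)
f("wrist",(136,157),.055);f("wrist",(215,150),.055)
f("scene",(326,245),.077);f("side",(299,240),.077)
f("scene",(278,222),.091);f("side",(265,213),.091)
print(arm.current_tool_rot().round(3).tolist())
A=D["scene"]["im"][190:330,220:370];B=D["side"]["im"][190:330,195:345]
cv2.imwrite("pics/crop1.png",cv2.resize(np.hstack([A,B])[:,:,::-1],(800,373),interpolation=2))
E
```

```text
wrist (124, 209) 0.091 [ 0.467  -0.0088  0.091 ]
wrist (222, 204) 0.091 [ 0.5707 -0.0036  0.091 ]
wrist (172, 200) 0.0995 [0.5242 0.0027 0.0995]
wrist (136, 157) 0.055 [0.4697 0.0392 0.055 ]
wrist (215, 150) 0.055 [0.559  0.0436 0.055 ]
scene (326, 245) 0.077 [ 0.5178 -0.1118  0.077 ]
side (299, 240) 0.077 [ 0.5149 -0.1192  0.077 ]
scene (278, 222) 0.091 [ 0.513  -0.0084  0.091 ]
side (265, 213) 0.091 [ 0.5076 -0.0233  0.091 ]
[[0.0, 1.0, -0.001], [1.0, -0.0, 0.0], [0.0, -0.001, -1.0]]
```

View pics/crop1.png

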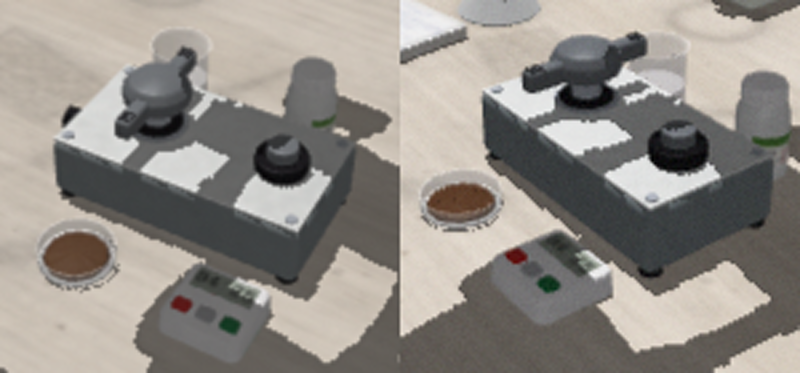

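The crop confirms that the mushroom's ears point along box x. The reset tops are at scene (327.6,244.7) and side (299.6,238.7). The two views put the reset at about (0.52,-0.112), while the box geometry gives (0.524,-0.108). One closer wrist look next, with the fingers closing on the way.

```bash
python3 - <<'E'
from rig import arm
from h import *
R=np.array([[0,1,0],[1,0,0],[0,0,-1.]])
arm.move_to([0.52,-0.19,0.23],R); arm.grip(0)
c=arm.get_calibration("wrist"); im=arm.snapshot("wrist")
np.savez("pics/w1.npz",im=im,K=c["intrinsics"],T=c["cam_to_world"])
cv2.imwrite("pics/w1.png",cv2.resize(im[0:300,160:560-160],None,fx=2,fy=2)[:,:,::-1])
print(arm.current_t(),c["cam_to_world"].round(3).tolist(),arm.current_width())
E
```

```text
2.4417 [[1.0, -0.0, -0.0, 0.52], [-0.0, -0.961, -0.277, -0.111], [-0.0, 0.277, -0.961, 0.4], [0.0, 0.0, 0.0, 1.0]] 0.0006353108287127807
```

View pics/w1.png

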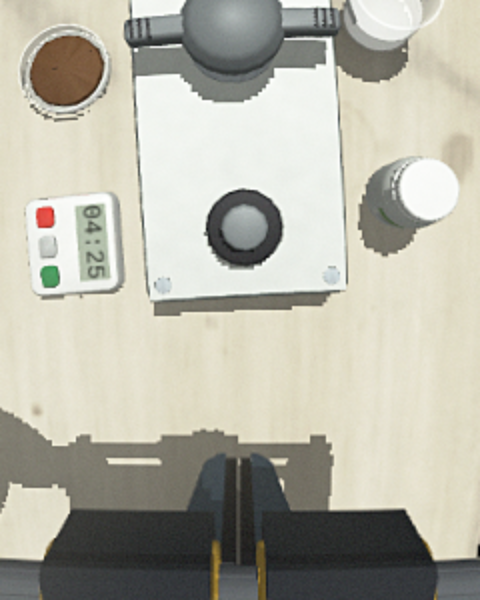

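The close view, at full-image pixels, shows the reset top at (282,113). The ear tips are at (223,14.5) and (329.5,10.5), and the near box corners at (235.5,149.5) and (333,145).

```bash
python3 - <<'E'
from h import *
d=np.load("pics/w1.npz"); im=d["im"]
g=lambda uv,z:onz("wrist",d["K"],d["T"],uv,z)
r=g((282,113),.077);e1=g((223,14.5),.091);e2=g((329.5,10.5),.091);c1=g((235.5,149.5),.055);c2=g((333,145),.055)
hsv=cv2.cvtColor(im,cv2.COLOR_RGB2GRAY)
# collar ring (dark blob)
m=((hsv<60)*255).astype(np.uint8); m[:85]=0;m[140:]=0;m[:,:250]=0;m[:,:310][:, :0]=0;m[:,310:]=0
k=cv2.findContours(m,0,2)[0];k=max(k,key=cv2.contourArea);el=cv2.fitEllipse(k);print(el)
# white top face
w=((hsv>215)*255).astype(np.uint8)
print("reset",r.round(4),"collar",g(el[0],.067).round(4))
print("ears",e1.round(4),e2.round(4),((e1+e2)/2).round(4),np.linalg.norm(e1-e2),np.degrees(np.arctan2(*(e2-e1)[1::-1])))
print("corners",c1.round(4),c2.round(4),np.linalg.norm(c1-c2),np.degrees(np.arctan2(*(c2-c1)[1::-1])))
m=(c1+c2)/2; a=np.arctan2(*(c2-c1)[1::-1]); y=np.array([-np.sin(a),np.cos(a)])
print("from corners: reset",m[:2]+.038*y,"stop",m[:2]+.14*y)
print("from reset: stop",r[:2]+.102*y)
E
```

```text
((281.8367004394531, 112.1715087890625), (34.72126007080078, 35.56481170654297), 9.86902904510498)
reset [ 0.5228 -0.1097  0.077 ] collar [ 0.5228 -0.1088  0.067 ]
ears [ 0.4668 -0.0113  0.091 ] [ 0.5678 -0.0074  0.091 ] [ 0.5173 -0.0093  0.091 ] 0.10112147713607242 2.2148160362987097
corners [ 0.4735 -0.1481  0.055 ] [ 0.5776 -0.143   0.055 ] 0.10418589691146922 2.7815721059382543
from corners: reset [ 0.52370764 -0.10756988] stop [ 0.51875773 -0.00569005]
from reset: stop [ 0.51788802 -0.00782637]
```

The measurements agree: the stop axis is at (0.518,-0.0075), the reset at (0.523,-0.109), and the yaw is 2.7°. I'll press the mushroom in small, force-checked steps.

```bash
cat >> h.py <<'E'
C=np.array([.518,-.0075]); RS=np.array([.523,-.109]); YAW=np.radians(2.7)
def Rt(a): # tool down, tool y along direction a
    c,s=np.cos(a),np.sin(a); return np.array([[-s,c,0],[c,s,0],[0,0,-1.]])
def press(arm,xy,z0,zmin,fmax,step=.001):
    f0=arm.current_force()[2]; z=z0; log=[]
    while z>zmin:
        z-=step; arm.move_l([*xy,z],feed=.03); f=arm.current_force()[2]-f0
        log.append((round(z,4),round(float(arm.current_ee_pos()[2]),4),round(float(f),1)))
        if f>fmax: break
    return log
E
python3 - <<'E'
from h import *
from rig import arm
arm.move_to([*C,.13],Rt(YAW)); arm.move_l([*C,.103],feed=.1)
print(press(arm,C,.103,.0872,18)); 
arm.move_l([*C,.12],feed=.1)
arm.move_l([C[0],-.19,.20],feed=.25)
c=arm.get_calibration("wrist"); im=arm.snapshot("wrist"); s=arm.snapshot("side")
A=cv2.resize(im[0:150,180:380],(800,600))
cv2.imwrite("pics/p1.png",cv2.resize(np.hstack([s[190:310,205:345],np.load("pics/side0.npz")["im"][190:310,205:345]]),(800,343))[:,:,::-1])
print(arm.current_t())
E
```

```text
[(0.102, 0.1025, -0.4), (0.101, 0.1011, -0.8), (0.1, 0.0999, -1.0), (0.099, 0.0991, 3.1), (0.098, 0.0981, 6.5), (0.097, 0.0972, 7.2), (0.096, 0.096, 2.9), (0.095, 0.095, 3.8), (0.094, 0.0941, 6.8), (0.093, 0.0931, 5.8), (0.092, 0.0921, 6.8), (0.091, 0.0911, 6.8), (0.09, 0.0901, 7.4), (0.089, 0.0891, 7.4), (0.088, 0.0881, 7.7), (0.087, 0.0872, 8.1)]
9.2333
```

View pics/p1.png

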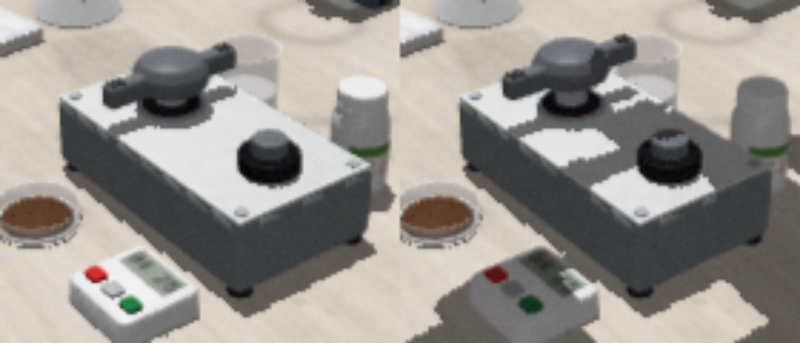

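The head sits about 8 crop pixels lower with the fingers off, so it is latched. Next is the front ear, pushed toward +y along the arc from its -y side.

```bash
python3 - <<'E'
from h import *
from rig import arm
def pose(th,off,z=.073):
    a=YAW-th; c,s=np.cos(a),np.sin(a)
    p=C+np.array([[c,-s],[s,c]])@np.array([-.046,-.0225-off])
    return [*p,z],Rt(a)
p,R=pose(0,.009,.125); arm.move_to(p,R)
p,R=pose(0,.009); arm.move_l(p,R,feed=.12)
f0=arm.current_force(); log=[]
p,R=pose(0,.001);arm.move_l(p,R,feed=.05)
ths=np.arange(.05,.81,.05)
for th in ths:
    p,R=pose(th,0); arm.move_l(p,R,feed=.04)
    f=arm.current_force()-f0; log.append((round(th,2),*f.round(1)))
    if np.linalg.norm(f)>15: break
print(log, arm.current_ee_pos().round(4),p)
s=arm.snapshot("side")
for t in (th*.6,th*.25,0):
    p,R=pose(t,0.003 if t else .012); arm.move_l(p,R,feed=.08)
p[2]=.125; arm.move_l(p,feed=.15)
arm.move_to([RS[0],-.19,.20],Rt(YAW))
s2=arm.snapshot("side")
cv2.imwrite("pics/t1.png",cv2.resize(np.hstack([s[190:310,205:345],s2[190:310,205:345]]),(800,343))[:,:,::-1])
print(arm.current_t())
E
```

```text
[(np.float64(0.05), np.float64(0.2), np.float64(-0.9), np.float64(1.7)), (np.float64(0.1), np.float64(0.0), np.float64(-0.9), np.float64(1.3)), (np.float64(0.15), np.float64(0.1), np.float64(-1.7), np.float64(0.9)), (np.float64(0.2), np.float64(0.6), np.float64(-0.9), np.float64(0.2)), (np.float64(0.25), np.float64(0.0), np.float64(-1.9), np.float64(1.5)), (np.float64(0.3), np.float64(0.2), np.float64(-1.2), np.float64(1.9)), (np.float64(0.35), np.float64(0.3), np.float64(-0.0), np.float64(1.1)), (np.float64(0.4), np.float64(-0.1), np.float64(-0.5), np.float64(1.5)), (np.float64(0.45), np.float64(-0.5), np.float64(-1.0), np.float64(0.7)), (np.float64(0.5), np.float64(-1.0), np.float64(-1.6), np.float64(-0.5)), (np.float64(0.55), np.float64(0.2), np.float64(-1.6), np.float64(-0.1)), (np.float64(0.6), np.float64(-0.7), np.float64(-1.6), np.float64(0.4)), (np.float64(0.65), np.float64(-0.8), np.float64(-1.5), np.float64(0.1)), (np.float64(0.7), np.float64(-0.5), np.float64(-2.8), np.float64(-0.3)), (np.float64(0.75), np.float64(-0.1), np.float64(-1.7), np.float64(0.3)), (np.float64(0.8), np.float64(-1.4), np.float64(-2.0), np.float64(0.2))] [0.4691 0.0074 0.073 ] [np.float64(0.46904847464960486), np.float64(0.007533235375980092), 0.073]
17.4667
```

View pics/t1.png

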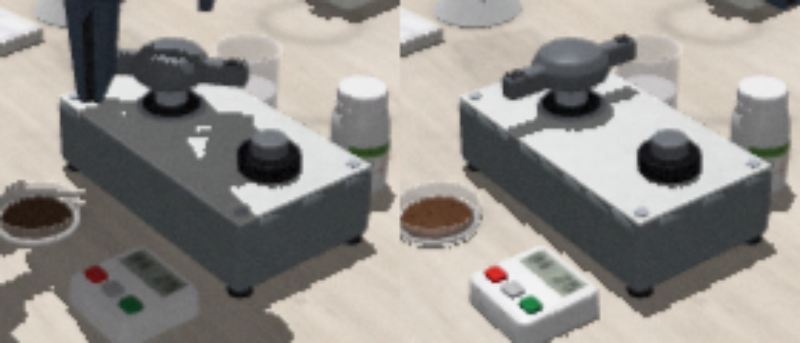

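The left frame shows the ears twisted. In the right frame the head is back at its original height (row 37) with the ears straight, so it has popped up. Next is the reset button.

```bash
python3 - <<'E'
from h import *
from rig import arm
arm.move_to([*RS,.10],Rt(YAW)); arm.move_l([*RS,.081],feed=.08); arm.sleep(.2)
print(press(arm,RS,.081,.0685,12,.0007)); arm.sleep(.2); print(arm.current_force())
arm.move_l([*RS,.12],feed=.06)
arm.move_l([RS[0],-.19,.20],feed=.2)
s=arm.snapshot("side");w=arm.snapshot("wrist")
cv2.imwrite("pics/r1.png",np.hstack([cv2.resize(s[190:310,205:345],(400,343)),cv2.resize(w[0:172,180:380],(400,343))])[:,:,::-1])
print(arm.current_t())
E
```

```text
[(0.0803, 0.0804, 2.2), (0.0796, 0.0795, 1.4), (0.0789, 0.0788, 2.2), (0.0782, 0.0781, 1.4), (0.0775, 0.0775, 0.5), (0.0768, 0.0768, 3.3), (0.0761, 0.0761, 3.1), (0.0754, 0.0754, 4.0), (0.0747, 0.0747, 3.2), (0.074, 0.074, 4.4), (0.0733, 0.0733, 5.0), (0.0726, 0.0726, 5.9), (0.0719, 0.0719, 5.0), (0.0712, 0.0712, 8.2), (0.0705, 0.0711, 18.7)]
[-3.10977582  1.13054048 16.57898664]
24.375
```

View pics/r1.png

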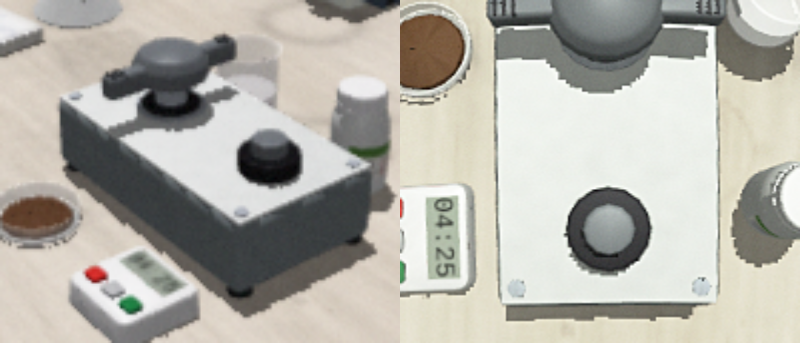

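The force rose sharply at 6 mm of travel, so the reset bottomed out. It is back out, the mushroom is up and the items round the box have not moved.

```bash
python3 -c "
from rig import arm
print(arm.sign_off())"
```

```text
the job is handed in; nothing more can be done
None
```

The job is handed in at about 24 s of robot time: the mushroom latched and stayed down by itself, popped up when its front ear was pushed clockwise, and the reset button was pressed fully in and came back out, with the things round the box left where they were.

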